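Close the lugged lid of a button tin

TASK

We are packing up the button stall and one tin is not shut: the lid with the straight wooden bar handle is still perched on its lugs on the rim. Turn it, either way, until its lugs drop into the notches and the lid is fully home on the rim, then let go. Leave that tin standing upright where it is, and do not shift or tip the two closed tins with round knobs.

Things in the scene. Friction and masses are not known exactly. Their poses are not given: they have to be found in the camera images.
- bar_lid: Round steel lid, 94 mm across, 5 thick. Origin: centre of the disc's underside, z up. Wooden bar handle on top, 64 mm long (lid's x), 14 wide, reaching 39 above origin. Three lugs 10 mm wide, 9 deep under its edge at 0, 120, 240 deg from its x, tips 6 past the disc; a plug centres it. Starts 9 mm proud, lugs on the rim, 29 to 89 deg anticlockwise of a fit; a grip holds it up: push down or let go to drop it.
- bar_tin: Loose steel tin under that lid, 112 mm across, 80 high, 0.9 kg. Origin: centre of its underside, z up. Rim has three notches about 28 mm wide, 18 deep, open to the outside, centred at 0, 120, 240 deg from its x. The lid fits three ways, 120 deg apart (60 deg at most to the nearest), with about 10 deg of play either way. Lid's origin is 89 mm above the tin's at the start, 80 when home.
- tall_tin: Closed steel tin, 90 mm across, 95 mm high, with a round wooden knob 28 mm across on top (121 mm overall). Loose, 0.7 kg; origin: centre of its underside. To be left alone.
- low_tin: Closed steel tin, 98 mm across, 60 mm high, with a round wooden knob 28 mm across on top (86 mm overall). Loose, 0.7 kg; origin: centre of its underside. To be left alone.
There are look-alikes about, which are no part of the job. Leave any purple or yellow look-alike of the bar_lid alone.

How it is judged:
By the outcome, as a careful person would: the job done as asked, in the order asked, and still so for the second after the job is handed in, with the robot touching nothing.
It also fails if it takes over 29 s, if anything falls off the work surface, if the arm or the gripper's body presses on something with over 40 N, if the wrist force passes 120 N, or if a joint passes its speed limit or range.

ROBOT

A 6-joint arm with a two-finger parallel gripper is mounted at the origin on the work surface. World frame = base frame: x ahead of the robot, y to its left, z up, the work surface at z = 0. Lengths are in m, angles in rad, forces in N, time in s.
With the tool pointing down it reaches from about 0.275 to 0.875 m from the base axis. Payload 12.5 kg.
Tool frame: the origin (TCP) lies on the centre line of the jaws, within the pads' length; the fingertips stand r.finger_overhang ahead of it and the grasp point (between the pads) lies 3 mm ahead of it (r.finger_overhang is the distance from the TCP to the fingertips, in m); z points along the fingers, y is the direction in which the jaws open and shut (so a half turn about z gives the same grasp; the last joint's range is limited). The gripper opens to 85 mm and grips with 20 to 120 N. Pads are 22 mm wide; open, the fingers measure 114 mm over their backs; the gripper's body (76 mm by 85 mm) begins 54 mm behind the grasp point. The pads swing forward as they close: fully open they stand 13 mm farther back than shut.
Start: joints at [-1.211, 0.351, 1.652, -0, 1.139, -0.085], TCP at [0.237, -0.496, 0.253] pointing down, gripper open.
Joint ranges: [-2.75, 2.75], [-0.79, 2.1], [0.01, 2.65], [-1.57, 4.71], [0.07, 3.14], [-2.87, 2.87]. Speed limits (rad/s): [2.22, 2.22, 2.79, 3.14, 3.14, 3.14].

INTERFACE

Orientations are given as a unit quaternion [x, y, z, w].
In Python, from cell import r, optics gives the robot as it stands. The module is installed in compiled form; this text tells all that it offers. Calls block until the motion is done:
- r.move_to(position, orientation): joint-space move of the TCP to a pose.
- r.move_linear(position, rot=None, vel=0.15): straight line of the TCP; rot=None keeps the orientation; vel is the mean speed in m/s.
- r.set_joints(angles): joint-space move.
- r.set_gripper(opening, squeeze=None): opening from 0.0 (shut) to 1.0 (fully open); squeeze is the grip in N (None keeps the last); returns when the fingers have stopped.
- r.sleep(seconds).
- r.inverse_kinematics(position, orientation): joint angles nearest the present ones, or None.
- optics.get_image(name): name is "scene" or "side" or "wrist"; returns a dict with "pixels" (400x640x3 uint8, red, green, blue), "depth" (400x640 float32, m along the optical axis (not along the pixel's ray), 0 where there is no reading), "fx", "fy", "cx", "cy" (pixels), "camera_from_world" (4x4, takes a point from world to camera coordinates); the wrist camera has in their place "mount" (4x4, takes a point from camera to tool coordinates, whose origin is the TCP and whose axes are the flange's). Camera axes: x right, y down, z forward; pixel columns grow to the right and rows downward; lengths in m; the calibration is good to about 2 mm. A picture is of the moment at which its call begins: read the wrist's pose just before it.
A pose or a line that the arm cannot do raises r.PlanningError and nothing moves.
- r.hand_in(): hands the job in, once; it reports no verdict.
Readings, each from a call of its own:
- r.current_t(): time.
- r.current_q(): joint angles.
- r.current_qvel(): joint speeds.
- r.current_effort(): joint torques, N m.
- r.current_tool_pos(): TCP position.
- r.current_ee_rot(): TCP orientation.
- r.current_contact_force(): force on the tool from outside, world axes, zero at the start.
- r.current_torque(): the same for the moment, N m.
- r.current_opening(): opening from 0.0 (shut) to 1.0 (fully open).
Only numpy, scipy, OpenCV 4.12 (cv2) and the standard library are available. Lean on these libraries where they do the work, as an engineer would, in place of code of your own. Each camera call takes 0.05 s, during which the arm holds its last target.

## Working session

There is one attempt and no reset: what is moved stays moved. The work goes in short steps, each a Python script; the robot and the scene stay as the last script left them, time stands still between calls to the robot, and variables do not carry over. Pictures are saved under pics/ and viewed, and the job is handed in when it is done.

```bash
mkdir -p pics; ls
python3 - <<'E'
from cell import r, optics
import cv2, numpy as np
print(r.current_t(), r.current_tool_pos(), r.current_ee_rot(), r.finger_overhang)
for n in ["scene","side","wrist"]:
    im=optics.get_image(n)
    cv2.imwrite(f"pics/{n}0.png",im["pixels"][:,:,::-1])
    np.savez(f"{n}0.npz",**{k:v for k,v in im.items()})
    print(n,im["fx"],im["fy"],im["cx"],im["cy"],np.round(im.get("camera_from_world",im.get("mount")),3).tolist())
print(r.current_t())
E
```

```text
pics
0.0 [ 0.2365813  -0.4961885   0.25275497] [ 9.75367120e-01  2.20587030e-01 -7.97129391e-05 -5.80050961e-04] 0.022
scene 481.3361846413953 481.3361846413953 314.55524328905415 191.1025068523924 [[-0.299, 0.954, -0.011, 0.132], [0.731, 0.222, -0.645, -0.31], [-0.613, -0.201, -0.764, 1.275], [0.0, 0.0, 0.0, 1.0]]
side 449.11885017764297 449.11885017764297 322.5397432865369 198.97075913173177 [[-0.977, -0.215, -0.015, 0.459], [-0.095, 0.492, -0.865, 0.12], [0.193, -0.844, -0.501, 0.852], [0.0, 0.0, 0.0, 1.0]]
wrist 310.4615303921646 310.4615303921646 322.6054782334835 202.45107919698225 [[-0.0, -0.952, -0.305, 0.077], [1.0, -0.0, -0.0, -0.0], [0.0, -0.305, 0.952, -0.122], [0.0, 0.0, 0.0, 1.0]]
0.15
```

View pics/scene0.png

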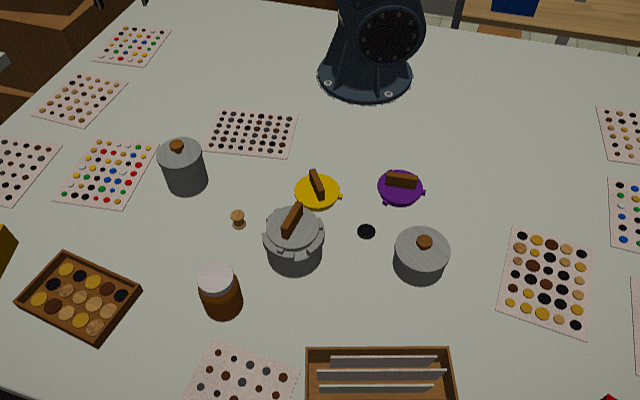

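View pics/side0.png

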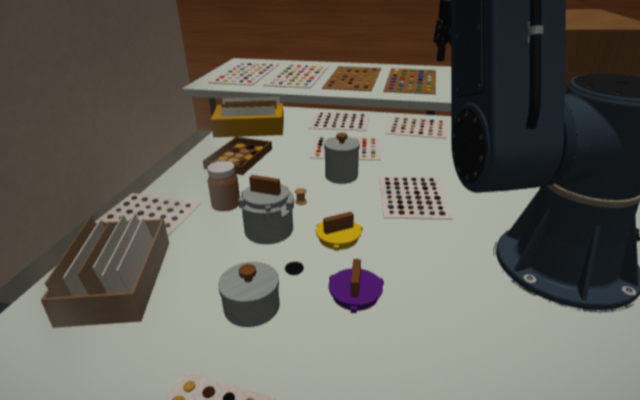

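View pics/wrist0.png

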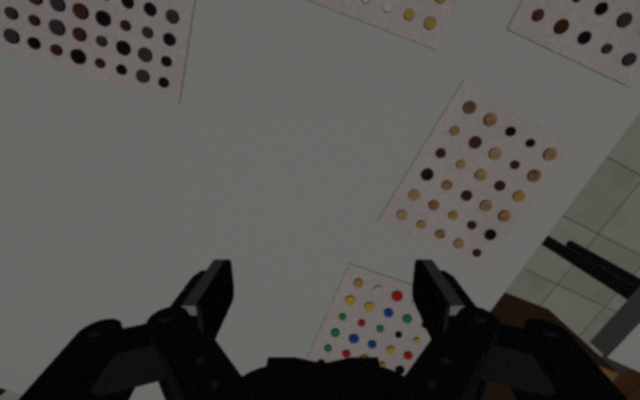

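Candidates: the steel bar lid on a tin at scene (292,225), the yellow lid on the table (318,190), and the purple lid on the table (401,187). The closed tins with round knobs are at (183,165) and (422,255). By the description I choose the steel one at (292,225), and will check it in a crop and with depth.

```bash
cat > h.py <<'E'
import numpy as np, cv2
def world_pts(d, us, vs, T=None):
    z=d["depth"][vs,us]; x=(us-d["cx"])/d["fx"]*z; y=(vs-d["cy"])/d["fy"]*z
    M=T if T is not None else np.linalg.inv(d["camera_from_world"])
    return (M@np.stack([x,y,z,np.ones_like(z)]))[:3].T, z
E
python3 - <<'E'
import numpy as np,cv2
from h import *
for n,box in [("scene",(240,190,345,285)),("side",(225,165,310,245))]:
    d=np.load(n+"0.npz"); d={k:d[k] for k in d}
    x0,y0,x1,y1=box
    cv2.imwrite(f"pics/{n}_crop.png",cv2.resize(d["pixels"][y0:y1,x0:x1,::-1],None,fx=6,fy=6,interpolation=cv2.INTER_CUBIC))
    hsv=cv2.cvtColor(d["pixels"],cv2.COLOR_RGB2HSV)
    vv,uu=np.mgrid[y0:y1,x0:x1]; uu=uu.ravel();vv=vv.ravel()
    P,z=world_pts(d,uu,vv)
    ok=z>0
    brown=(hsv[vv,uu,1]>110)&ok&(P[:,2]>.095)
    B=P[brown]; print(n,"brown",len(B),B.min(0).round(3),B.max(0).round(3))
    top=B[B[:,2]>.118]; 
    if len(top)>5:
        (c,(w,h),a)=cv2.minAreaRect(top[:,:2].astype(np.float32)); print("top",len(top),top.mean(0).round(4),np.round(c,4),w,h,a, top[:,2].max())
        e,v=np.linalg.eigh(np.cov(top[:,:2].T)); print("axis",np.degrees(np.arctan2(v[1,1],v[0,1])))
    L=P[ok&~brown&(P[:,2]>.086)&(P[:,2]<.1)]; print("lid",len(L),np.median(L[:,2]).round(4),cv2.minEnclosingCircle(L[:,:2].astype(np.float32)))
    H=P[ok&(P[:,2]>.06)]; print("all",H.min(0).round(3),H.max(0).round(3),cv2.minEnclosingCircle(H[:,:2].astype(np.float32)))
# neighbours
d=np.load("scene0.npz"); d={k:d[k] for k in d}
for nm,(x0,y0,x1,y1) in dict(tall=(155,130,212,200),low=(385,220,460,290),jar=(190,258,250,325),yel=(290,165,345,210)).items():
    vv,uu=np.mgrid[y0:y1,x0:x1]; P,z=world_pts(d,uu.ravel(),vv.ravel()); P=P[(z>0)&(P[:,2]>.015)&(P[:,2]<.2)]
    print(nm,P.min(0).round(3),P.max(0).round(3))
E
```

```text
scene brown 445 [ 0.555 -0.003  0.097] [0.62  0.016 0.128]
top 281 [0.5897 0.0067 0.1247] [0.5873 0.006 ] 0.014878264628350735 0.063735730946064 84.25618743896484 0.12836608780563996
axis 173.4744530150184
lid 1472 0.0917 ((0.5879145860671997, 0.0064464653842151165), 0.05250553414225578)
all [ 0.532 -0.05   0.06 ] [0.644 0.062 0.128] ((0.586744487285614, 0.005352480802685022), 0.05728558450937271)
side brown 425 [0.553 0.004 0.098] [0.615 0.019 0.131]
top 187 [0.5841 0.0125 0.1249] [0.5845 0.0102] 0.01208391785621643 0.060990288853645325 84.6008071899414 0.1306605910328375
axis 174.25360273883473
lid 685 0.095 ((0.6274288892745972, -0.019878149032592773), 0.09988953173160553)
all [ 0.529 -0.097  0.06 ] [0.711 0.065 0.131] ((0.6289786100387573, -0.01823980174958706), 0.10581950098276138)
tall [ 0.435 -0.319  0.015] [ 0.526 -0.228  0.12 ]
low [0.492 0.183 0.015] [0.592 0.281 0.086]
jar [ 0.692 -0.109  0.015] [ 0.756 -0.045  0.101]
yel [ 0.39  -0.043  0.015] [0.575 0.055 0.128]
```

View pics/scene_crop.png

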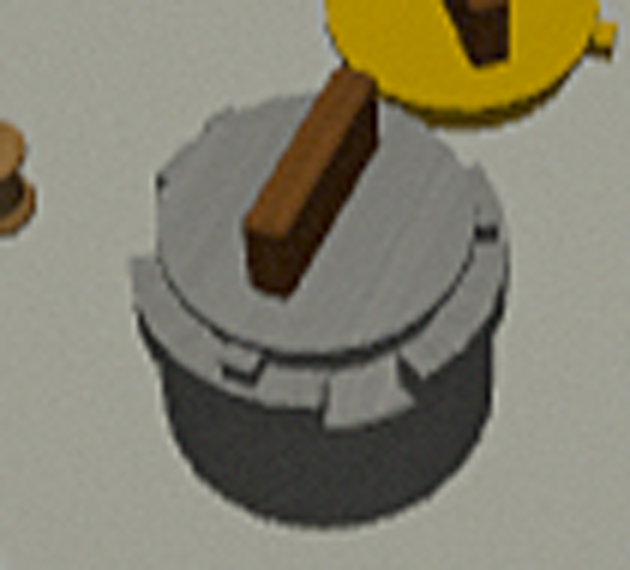

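View pics/side_crop.png

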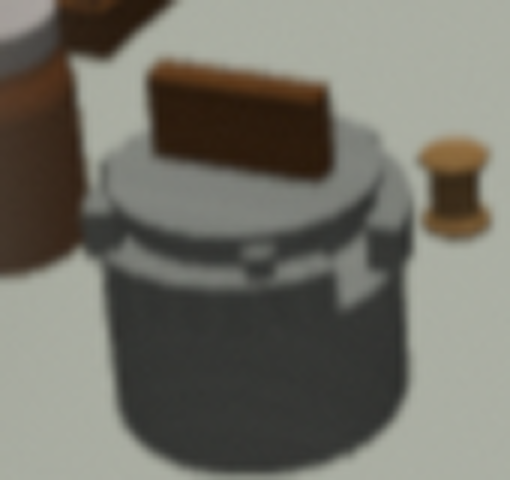

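The crops show the steel lid with a straight bar, its lugs on the rim at scene (280,251) and (321,228), with a notch at (302,255). Lid top at z≈0.092 and bar top at 0.125 fit a perched lid. I'll move above it for a wrist view to measure the notch angles.

Run:
```python
from cell import r, optics
import cv2, numpy as np
def q(th): return [np.cos(th/2),np.sin(th/2),0,0]
for d in [-6,174,-186]:
    for dd in [-90,-60,-30,0,30,60,90]:
        s=r.inverse_kinematics([.586,.007,.12],q(np.radians(d+dd)))
        print(d,dd,None if s is None else np.round(s,2))
r.move_to([.586,.007,.22],q(np.radians(-6)))
print(r.current_t(),r.current_tool_pos(),r.current_ee_rot())
im=optics.get_image("wrist"); np.savez("w1.npz",pos=r.current_tool_pos(),rot=r.current_ee_rot(),**im)
cv2.imwrite("pics/w1.png",im["pixels"][:,:,::-1])
```

```text
-6 -90 None
-6 -60 [-0.07  0.58  1.66 -0.    0.9   2.66]
-6 -30 [-0.07  0.58  1.66 -0.    0.9   2.13]
-6 0 [-0.07  0.58  1.66 -0.    0.9   1.61]
-6 30 [-0.07  0.58  1.66 -0.    0.9   1.08]
-6 60 [-0.07  0.58  1.66 -0.    0.9   0.56]
-6 90 [-0.07  0.58  1.66 -0.    0.9   0.04]
174 -90 [-0.07  0.58  1.66 -0.    0.9   0.04]
174 -60 [-0.07  0.58  1.66 -0.    0.9  -0.49]
174 -30 [-0.07  0.58  1.66 -0.    0.9  -1.01]
174 0 [-0.07  0.58  1.66 -0.    0.9  -1.53]
174 30 [-0.07  0.58  1.66 -0.    0.9  -2.06]
174 60 [-0.07  0.58  1.66 -0.    0.9  -2.58]
174 90 None
-186 -90 [-0.07  0.58  1.66 -0.    0.9   0.04]
-186 -60 [-0.07  0.58  1.66 -0.    0.9  -0.49]
-186 -30 [-0.07  0.58  1.66 -0.    0.9  -1.01]
-186 0 [-0.07  0.58  1.66 -0.    0.9  -1.53]
-186 30 [-0.07  0.58  1.66 -0.    0.9  -2.06]
-186 60 [-0.07  0.58  1.66 -0.    0.9  -2.58]
-186 90 None
2.3417 [0.58600078 0.00628297 0.22004179] [ 9.98612176e-01 -5.26660744e-02  3.20049035e-05  7.82535671e-05]
```

View pics/w1.png

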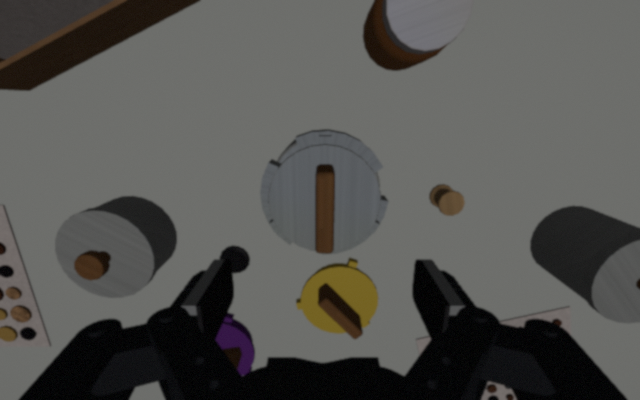

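```bash
cat >> h.py <<'E'
from scipy.spatial.transform import Rotation as R
def load(f):
    d=np.load(f); return {k:d[k] for k in d}
def wristT(d):
    T=np.eye(4);T[:3,:3]=R.from_quat(d["rot"]).as_matrix();T[:3,3]=d["pos"];return T@d["mount"]
def rectify(d,z,c,half=.07,px=600,M=None):
    """camera_from_world plane sampling; image right=+x world, up=+y"""
    C=np.linalg.inv(wristT(d)) if "mount" in d else d["camera_from_world"]
    g=np.linspace(-half,half,px); X,Y=np.meshgrid(g+c[0],-g+c[1])
    p=np.stack([X,Y,np.full_like(X,z),np.ones_like(X)],-1)@C.T
    u=(p[...,0]/p[...,2]*d["fx"]+d["cx"]).astype(np.float32); v=(p[...,1]/p[...,2]*d["fy"]+d["cy"]).astype(np.float32)
    return cv2.remap(d["pixels"],u,v,cv2.INTER_CUBIC)
E
python3 - <<'E'
from h import *
d=load("w1.npz")
vv,uu=np.mgrid[110:270,240:410]; uu=uu.ravel();vv=vv.ravel()
P,z=world_pts(d,uu,vv,wristT(d)); ok=(z>0)
hsv=cv2.cvtColor(d["pixels"],cv2.COLOR_RGB2HSV)[vv,uu]
B=P[ok&(hsv[:,1]>100)&(P[:,2]>.112)&(np.hypot(P[:,0]-.587,P[:,1]-.007)<.05)]
print(cv2.minAreaRect(B[:,:2].astype(np.float32)),np.median(B[:,2]))
e,v=np.linalg.eigh(np.cov(B[:,:2].T)); print("axis",np.degrees(np.arctan2(v[1,1],v[0,1])))
L=P[ok&(P[:,2]>.086)&(P[:,2]<.1)&(np.hypot(P[:,0]-.587,P[:,1]-.007)<.07)];print("lid",np.median(L[:,2]),cv2.minEnclosingCircle(L[:,:2].astype(np.float32)))
c=(.586,.007)
for z,n in [(.08,"r80"),]:
    im=rectify(d,z,c)
    g=cv2.cvtColor(im,cv2.COLOR_RGB2GRAY); g=cv2.createCLAHE(3,(4,4)).apply(g)
    s=load("scene0.npz"); g2=cv2.cvtColor(rectify(s,z,c),cv2.COLOR_RGB2GRAY)
    H=np.hstack([cv2.resize(g,(400,400)),cv2.resize(g2,(400,400))]); cv2.imwrite(f"pics/{n}.png",H)
E
```

```text
((0.5864988565444946, 0.004845330026000738), (0.012372178956866264, 0.062338341027498245), 83.51309967041016) 0.12919588734948917
axis 173.30253517721695
lid 0.09538509819492696 ((0.5854528546333313, 0.005144865717738867), 0.05304181948304176)
```

View pics/r80.png

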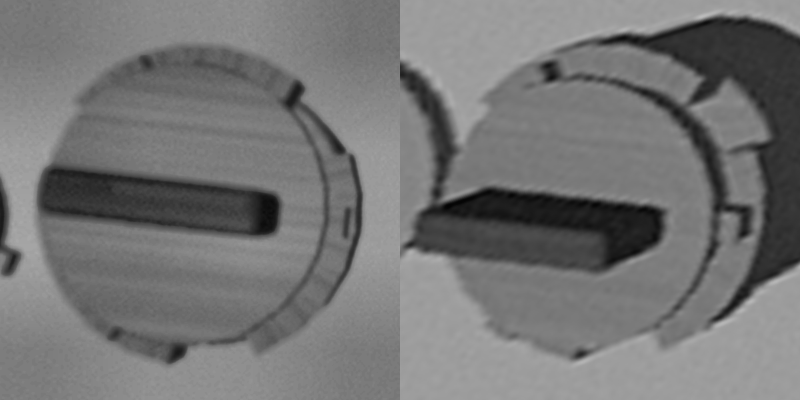

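Rectified at z=0.08 (wrist view left, scene view right), the lugs are at about -7°, 112° and 233°. One lug is in line with the bar at -6.6°. The notch edges are at 20°/50°, 140° and 264°/291°, so the notch centres are at about 35.5° + 120k. The shortest fit is about +42° anticlockwise (-78° the other way), which agrees with the stated 29–89° range. Next I grip the bar.

Run:
```python
from cell import r, optics
import cv2, numpy as np
def q(d): th=np.radians(d); return [np.cos(th/2),np.sin(th/2),0,0]
c=[.5862,.0055]
r.move_linear(c+[.120],rot=q(-6.6),vel=.08)
print(r.current_t(),r.current_tool_pos(),r.current_contact_force())
r.set_gripper(0.0,squeeze=40)
print(r.current_t(),r.current_opening(),r.current_contact_force(),r.current_torque())
im=optics.get_image("wrist"); np.savez("w2.npz",pos=r.current_tool_pos(),rot=r.current_ee_rot(),**im)
cv2.imwrite("pics/w2.png",im["pixels"][:,:,::-1])
```

```text
3.7917 [0.58649431 0.00549407 0.12052596] [ 0.64363552 -0.6172295   0.45441162]
4.4417 0.16049027495036358 [-0.56144064 -2.3743125   2.1336741 ] [-0.12693038  0.11074763  0.03631847]
```

View pics/w2.png

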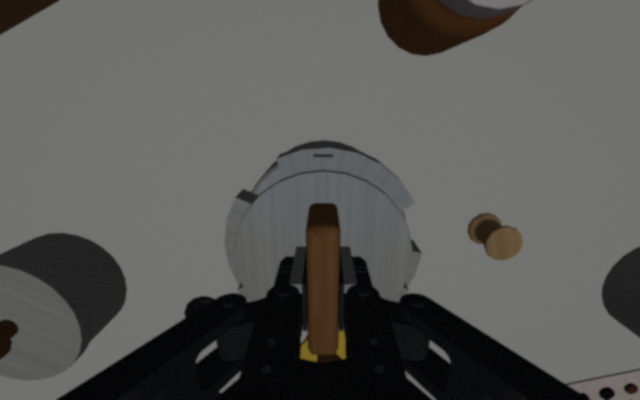

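The bar is gripped: the opening gives 13.6 mm against 14 nominal, and the bar is central between the pads at (323,280). The forward lug is on the rim at (322,156). Now I turn it +42°, with a hair of lift.

Run:
```python
from cell import r, optics
import cv2, numpy as np
def q(d): th=np.radians(d); return [np.cos(th/2),np.sin(th/2),0,0]
p=np.array([.5862,.0055,.1205])
p[2]+=.001; r.move_linear(p,vel=.03); print(r.current_contact_force(), r.current_tool_pos())
for a in (7,21,35.4):
    r.move_to(p,q(a)); print(a,r.current_t(),r.current_contact_force().round(1),r.current_torque().round(2),r.current_tool_pos().round(4))
im=optics.get_image("wrist"); np.savez("w3.npz",pos=r.current_tool_pos(),rot=r.current_ee_rot(),**im)
cv2.imwrite("pics/w3.png",cv2.convertScaleAbs(im["pixels"][:,:,::-1],alpha=1.6))
im=optics.get_image("scene");np.savez("s3.npz",**im); cv2.imwrite("pics/s3.png",cv2.resize(im["pixels"][185:290,240:345,::-1],None,fx=5.5,fy=5.5,interpolation=cv2.INTER_CUBIC))
```

```text
[-0.2841734   0.29506288 -2.22675234] [0.58605311 0.00557574 0.12134143]
7 5.0833 [-0.2 -0.3 -2.4] [-0.01  0.03  0.03] [0.5861 0.0056 0.1213]
21 5.425 [-0.4  0.6 -2.3] [ 0.   -0.03 -0.02] [0.5862 0.0055 0.1215]
35.4 5.775 [ 0.   0.7 -1.9] [-0.05 -0.02  0.01] [0.5862 0.0055 0.1215]
```

View pics/w3.png

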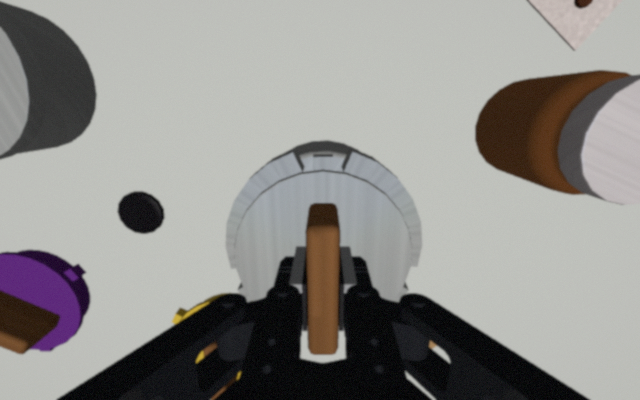

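View pics/s3.png

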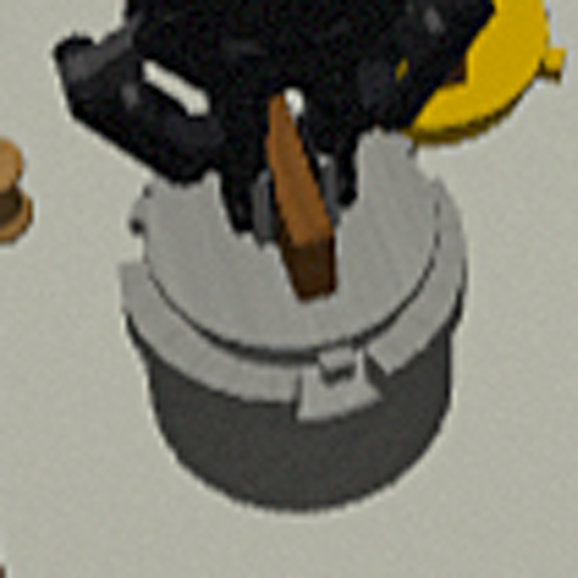

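The wrist view has the lug at (323,156), centred between the notch walls at (300,160) and (348,160), and the scene view agrees. Now I lower it in steps, watching the force, then release and back off.

Run:
```python
from cell import r, optics
import cv2, numpy as np
p=np.array([.5862,.0055,.1215])
for dz in (.004,.008,.0095,.0105):
    r.move_linear(p-[0,0,dz],vel=.03); f=r.current_contact_force(); print(dz,r.current_t(),f.round(1),r.current_tool_pos().round(4))
    if f[2]>12: break
r.set_gripper(1.0); print(r.current_contact_force().round(1), r.current_opening())
r.move_linear(p+[0,0,.10],vel=.12)
im=optics.get_image("wrist"); np.savez("w4.npz",pos=r.current_tool_pos(),rot=r.current_ee_rot(),**im)
cv2.imwrite("pics/w4.png",cv2.convertScaleAbs(im["pixels"][:,:,::-1],alpha=1.6))
im=optics.get_image("scene");np.savez("s4.npz",**im); cv2.imwrite("pics/s4.png",im["pixels"][:,:,::-1])
im=optics.get_image("side");np.savez("d4.npz",**im); cv2.imwrite("pics/d4.png",cv2.resize(im["pixels"][165:245,225:310,::-1],None,fx=6,fy=6,interpolation=cv2.INTER_CUBIC))
print(r.current_t(),r.current_contact_force().round(1))
from h import *
def st(d,T,box,c=(.5862,.0055)):
    x0,y0,x1,y1=box; vv,uu=np.mgrid[y0:y1,x0:x1];uu=uu.ravel();vv=vv.ravel();P,z=world_pts(d,uu,vv,T)
    s=cv2.cvtColor(d["pixels"],cv2.COLOR_RGB2HSV)[vv,uu,1]; rr=np.hypot(P[:,0]-c[0],P[:,1]-c[1])
    L=P[(z>0)&(rr<.043)&(s<60)&(P[:,2]<.105)]; B=P[(z>0)&(rr<.04)&(s>100)&(P[:,2]>.108)]
    H=P[(z>0)&(P[:,2]>.065)&(rr<.075)]
    e,v=np.linalg.eigh(np.cov(B[:,:2].T)) if len(B)>5 else (0,np.eye(2))
    return len(L),np.median(L[:,2]).round(4),np.percentile(B[:,2],80).round(4),np.degrees(np.arctan2(v[1,1],v[0,1])).round(1),np.round(np.r_[cv2.minEnclosingCircle(H[:,:2].astype(np.float32))[0]],4)
for a in ("w1","w4"): d=load(a+".npz"); print(a,st(d,wristT(d),(230,110,410,270)))
for a in ("scene0","s4"): d=load(a+".npz"); print(a,st(d,None,(240,190,345,285)))
```

```text
0.004 6.1583 [-0.5  1.  -2.4] [0.586  0.0055 0.1172]
0.008 6.4417 [ 0.2  0.7 -1.9] [0.5861 0.0055 0.1132]
0.0095 6.6917 [-0.4  0.2 -1.9] [0.5862 0.0055 0.112 ]
0.0105 6.9417 [-0.   0.4 -1.1] [0.5863 0.0055 0.1111]
[ 1.   0.6 -0.1] 1.0006586733559477
8.8583 [-0.  -1.4  0.2]
w1 (6436, np.float64(0.0954), np.float64(0.1298), np.float64(173.3), array([0.5852, 0.0048]))
w4 (6059, np.float64(0.0864), np.float64(0.1208), np.float64(-144.7), array([0.5851, 0.0049]))
scene0 (1245, np.float64(0.0916), np.float64(0.126), np.float64(172.4), array([0.5867, 0.0054]))
s4 (1215, np.float64(0.0828), np.float64(0.1173), np.float64(-144.4), array([0.5866, 0.0058]))
```

View pics/w4.png

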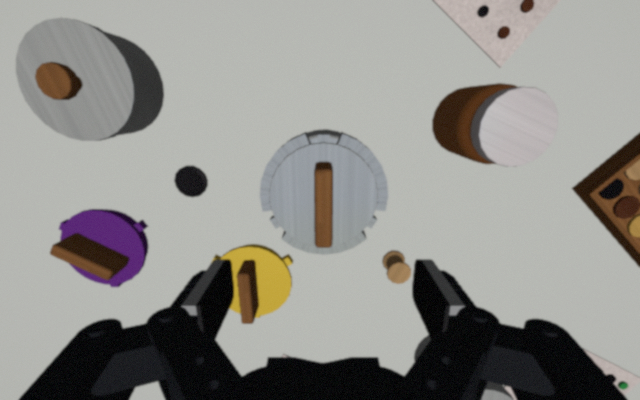

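View pics/s4.png

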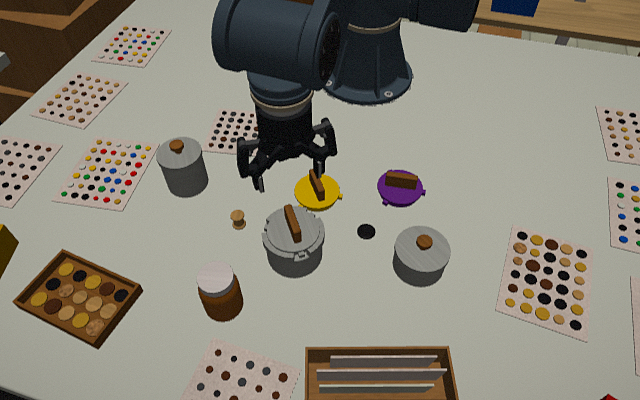

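View pics/d4.png

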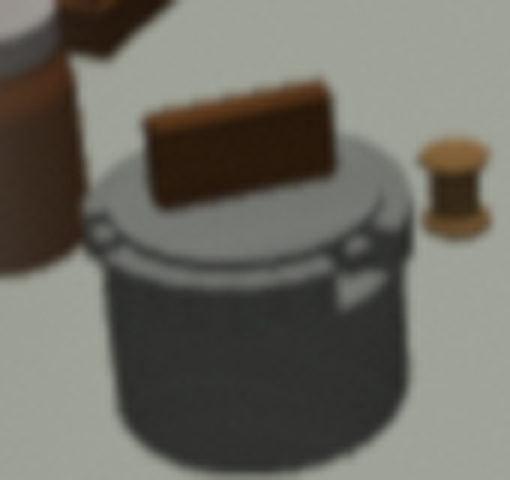

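The lid is down in all three views. The lug sits in the notch at wrist (322,138), and the other tins are where they were, at (183,165) and (422,255). The lid dropped 9.0 mm in the wrist view and 8.8 mm in the scene view, and the tin's centre moved less than 1 mm.

```bash
python3 -c "
from cell import r
r.hand_in(); print(r.current_t())"
```

```text
the job is handed in; nothing more can be done
the job is handed in; nothing more can be done
```

The bar-handled lid is now fully home on its tin, and I have handed the job in. I gripped the bar at about 40 N, turned the lid about 42° anticlockwise until its lugs were over the notches, lowered it and let go. The job took about 9 s of the 29 s allowed.

- **Seating:** the lid dropped 9.0 mm by the wrist camera and 8.8 mm by the scene camera, against 9 mm expected. The pictures show the lugs down in the notches.
- **Tin position:** the tin is upright and its centre moved less than 0.5 mm in both views.
- **Forces:** no reading went above about 3 N, and the gripper was open and clear at the end.
- **Other tins and look-alikes:** by eye, the two closed tins and the yellow and purple lids look unmoved; I did not measure them again.
- **Disagreement:** the wrist and scene cameras differ by about 3.5 mm in absolute height, more than the stated 2 mm calibration. I judged seating by the change in height, where they agree.

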